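# Open the safety-capped brush cleaner

### The job

Open the white brush-cleaner bottle that leans in its wooden cradle: its black safety cap only releases while it is pushed down firmly along the neck and turned counter-clockwise. Lift the cap off and set it down gently, open side down, flat in the steel drip tray where there is room beside the paint pot standing there. Do not drop the cap, do not let it touch or shift the pot, and leave the other paints and the figure where they are.

Things in the scene. Friction and masses are not known exactly. Their poses are not given: they have to be found in the camera images.
- safety_cap: Loose black ribbed round safety cap, 50 g, 43 mm high, hooked on the leaning bottle. Origin: centre of its lower rim; z out of its flat top, along the neck while it is on; x along the low moulded pointer on its top. z 23 to 43 mm is solid, round, 47 mm across: grip it there, from any side. Below is a hollow skirt 45 mm across with three inner lugs.
- cap_grip (a point): Centre of the cap's solid part, on its axis, 33 mm above its lower rim. Teeth block turning until the cap is pushed in along its axis by 4 mm; it bottoms at 6 mm (push 5 to 6 mm and stay there while turning). Sprung: 7 N at rest, 12 N at 4 mm, 14 N at 6 mm. Axes as the cap's.
- neck_mouth (a point): On the bottle's axis at the neck's mouth, 24 mm above the bottle's origin; axes as the bottle's. Pushed in, the cap turns counter-clockwise seen from outside (positive about z) 68 degrees to a solid stop. From 55 degrees to the stop it is free: the spring raises it 6 mm above its starting height and it pulls straight off along z (30 mm clears the neck).
- bottle: White plastic bottle, 66 mm across, 100 mm long below the neck, fixed in the cradle, leaning 35 degrees from vertical to the cradle's -x side (towards the robot). Origin: on its axis at the foot of the neck; z along the neck, outwards. The cap's lower rim starts 7 mm, its flat top 50 mm above this origin. Neck 37 mm across, 24 mm high, with a sprung grey disc in its mouth.
- cradle: Fixed light-wood cradle that holds the bottle, base 150 x 90 x 12 mm; origin: centre of its underside on the table, z up; the bottle's mouth is on its -x side, 135 mm above the table.
- tray: Fixed shallow steel drip tray, 110 (x) x 230 (y) x 12 mm outside, walls 4 mm thick, inner floor 4 mm up. Origin: centre of its underside, z up, y along its length. The paint pot stands on it, somewhere along its length on or near the long centre line; there is always room for the cap at the end farther from the pot.
- pot: Loose flip-top paint pot, about 35 x 31 mm across and 40 mm high, standing in the tray. Origin: centre of its underside. Must stay where it stands.
- dropper: Bystander: loose dropper bottle, 25 mm across, 82 mm high, standing on the table; origin: centre of its underside.
- figure: Bystander: loose miniature warrior with spear, 25 mm across, 51 mm high, standing on the table; origin: centre of its underside.
- pot_b: Bystander: loose flip-top paint pot, 35 mm across, 40 mm high, standing on the table outside the tray; origin: centre of its underside.
Things that resemble listed ones, but are neither listed nor needed, are in the scene too. Several things have the shape of the safety_cap; the one meant has the colours described above.

How it is judged (in metres and radians):
On the way, in this order (a step that is already met when the one before it is completed fails the run):
1. the cap, still on the neck, is pushed down along the neck by 3.5 mm or more (z of safety_cap in the frame of bottle below 0.0035 m and distance between safety_cap and bottle below 0.012 m), for 0.1 s.
2. the cap, still on the neck and held down under its rim, has been turned by 40 degrees or more (z of safety_cap in the frame of bottle below 0.0085 m and distance between safety_cap and bottle below 0.012 m and angle between the x axis of safety_cap and the x axis of bottle, either way round above 0.7 rad), for 0.02 s.
3. the cap is lifted clear of the neck, 35 mm or more above its foot (z of safety_cap in the frame of bottle above 0.035 m), for 0.1 s.
At the end, for the whole second after the job is handed in: The cap stands at rest, open side down and flat (within about 7 degrees) on the floor of the drip tray, released and not touching the paint pot; the pot in the tray stands within 12 mm of where it was and the dropper bottle, figure and other pot within 20 mm of where they were (angle between safety_cap's own z axis and vertical below 0.12 rad and z of safety_cap in the frame of tray between 0 and 0.008 m and x of safety_cap in the frame of tray between -0.035 and 0.035 m and y of safety_cap in the frame of tray between -0.095 and 0.095 m and linear speed of safety_cap below 0.02 m/s and contact force between safety_cap and pot below 0.05 N and distance of pot from where it was at the start of the episode below 0.012 m and angle between pot's own z axis and vertical below 0.15 rad and distance of each of dropper, figure, pot_b from where it was at the start of the episode below 0.02 m).
It fails at once if the cap is dropped or thrown: it moves faster than 0.5 m/s while no finger touches it (linear speed of safety_cap above 0.5 m/s and contact force between the fingers and safety_cap below 0.02 N).
It fails at once if the pot in the tray is shifted by more than 12 mm or tipped (distance of pot from where it was at the start of the episode above 0.012 m or angle between pot's own z axis and vertical above 0.3 rad).
It fails at once if the cap knocks or leans on the pot (contact force between safety_cap and pot above 0.5 N).
It fails at once if another bystander is shifted by more than 20 mm (distance of any of dropper, figure, pot_b from where it was at the start of the episode above 0.02 m).
It also fails if it takes over 38 s, if anything falls off the work surface, if the arm or the gripper's body presses on something with over 40 N, if the wrist force passes 120 N, or if a joint passes its speed limit or range.

### The arm

A 6-joint arm with a two-finger parallel gripper is mounted at the origin on a cart in front of the work surface, level with it; the furniture and walls round the work are solid. World frame = base frame: x ahead of the robot, y to its left, z up, the work surface at z = 0. Lengths are in m, angles in degrees, forces in N, time in s.
With the tool pointing down it reaches from about 0.3 to 0.75 m from the base axis. Payload 8.5 kg.
Tool frame: the origin (TCP) lies on the centre line of the jaws, within the pads' length; the fingertips stand 19 mm ahead of it and the grasp point (between the pads) is the TCP (env.tcp_to_tips is the z of the fingertips in the tool frame, in m); z points along the fingers, y is the line along which they close (so a half turn about z gives the same grasp; the last joint's range is limited). The gripper opens to 85 mm and grips with 20 to 120 N. Pads are 22 mm wide; open, the fingers measure 114 mm over their backs; the gripper's body (76 mm by 85 mm) begins 54 mm behind the grasp point. The pads swing forward as they close: fully open they stand 13 mm farther back than shut.
Start: joints at [-85.044, 21.807, 74.336, -0, 83.858, -12.336], TCP at [0.163, -0.525, 0.25] pointing down, gripper open.
Joint ranges: [-178.18, 178.18], [-50.72, 133.34], [12.68, 142.11], [-81.47, 261.47], [9.98, 163.14], [-165.26, 165.26]. Speed limits (degrees/s): [136.94, 136.94, 180, 180, 180, 180].

### API

Orientations are given as a 3x3 rotation matrix whose columns are the frame's x, y, z axes.
In Python, from rig import env gives the robot as it stands.
- The arm moves only by the tool servo_tool, never from a script. Its argument "steps" is a list of rows, each an object of numbers: "tx", "ty", "tz": the shift along the world's x, y, z in cm; "yaw": the turn about the world's z in degrees; "claw": the finger opening in cm, from 0 to 8.54. In form: [{"tx": .., "ty": .., "tz": .., "yaw": .., "claw": ..}, ...]. A call has 1 to 20 rows; each row shifts and turns the commanded pose from where the row before left it; what a row does not reach is not made up. A row lasts 1/10 s, in which the tool goes at most 50 mm and 8.59 degrees, less where a joint would pass 70% of its speed; a pose out of reach is approached as far as the arm can. A call with a gripper value outside its range is refused whole. The fingers move at their own pace and stop on an object; "newtons" is the grip in N (left out, the last holds). Time passes only in rows, so rows that do not move let the fingers close. It gives the time, the measured TCP pose, the force, the opening and the grip force at its end, in the units of the state.
- env.observe(): the state, without advancing time (a new reading comes with each control period).
- env.get_image(name): name is "scene" or "side" or "wrist"; returns (picture, depth): 400x640x3 uint8, red, green, blue; 400x640 float32, m along the optical axis (not along the pixel's ray), 0 where there is no reading.
- env.camera_model(name): a dict with "fovy" (degrees; the focal length in pixels is half the picture's height over the tangent of half this angle, whatever the lens; pixels are square), "cx", "cy" (the principal point, pixels), "dist_coeffs" ([k1, k2, p1, p2, k3] as OpenCV has them; the pictures are not rectified), "T" (4x4, takes a point from camera to world coordinates). Camera axes: x right, y down, z forward; pixel columns grow to the right and rows downward; lengths in m; the calibration is good to about 2 mm. A picture is of the moment at which its call begins: read the wrist's pose just before it. camera_model takes no time and is no camera call; for the wrist camera it gives the pose at the moment of the call.
- env.close_job(): hands the job in; it is judged then, once.
The state is a dict: "time_s": time; "q": joint angles; "qvel": joint speeds; "joint_efforts": joint torques, N m; "position": TCP position; "tool_rot": TCP orientation; "ft_force": force on the tool from outside, world axes, zero at the start; "wrist_torque": the same for the moment, N m; "grip_width": finger opening in m; "gripper_force": force on a finger pad.
Only numpy, scipy, OpenCV 4.12 (cv2) and the standard library are available. Lean on these libraries where they do the work, as an engineer would, in place of code of your own. Each camera call takes 0.05 s, during which the arm holds its last target. There are 200 camera calls.

## Working session

There is one attempt and no reset: what is moved stays moved. The work goes in short steps, Python scripts to look and compute and a tool call to move; the robot and the scene stay as the last step left them, time stands still between calls to the robot, and variables do not carry over. Pictures are saved under pics/ and viewed, at most 10 in all, crops included, and the job is handed in when it is done.

Besides the shell and the picture viewer there is one more tool, called in YAML: its name, and indented under it one key for each argument. servo_tool: Moves the arm, as the interface text tells. Its arguments: {"type":"object","properties":{"steps":{"type":"array"},"newtons":{"type":"number"}},"required":["steps"]}

```bash
mkdir -p pics
cat > h.py <<'E'
from rig import env
import numpy as np, cv2
def K(m):
    f=200/np.tan(np.radians(m["fovy"]/2)); return np.array([[f,0,m["cx"]],[0,f,m["cy"]],[0,0,1]])
def cloud(m,d):
    v,u=np.mgrid[0:400,0:640]
    n=cv2.undistortPoints(np.stack([u,v],-1).reshape(-1,1,2).astype(float),K(m),np.array(m["dist_coeffs"])).reshape(400,640,2)
    P=np.dstack([n*d[...,None],d]); T=np.array(m["T"])
    W=P@T[:3,:3].T+T[:3,3]; W[d<=0]=np.nan; return W
def grab(name):
    m=env.camera_model(name); p,d=env.get_image(name); W=cloud(m,d)
    cv2.imwrite(f"pics/{name}{env.observe()['time_s']:.2f}.png",p[...,::-1]); np.savez(f"{name}.npz",p=p,d=d,W=W); return m,p,W
E
python3 - <<'E'
from h import *
a=[]
for n in("scene","side"):
    m,p,W=grab(n); a.append(p[...,::-1]); print(n,np.round(m["T"],3).tolist())
b=np.vstack(a); cv2.imwrite("pics/both.png",cv2.resize(b,(480,600)));
E
ls pics
```

```text
scene [[-0.478, 0.739, -0.474, 1.151], [0.878, 0.394, -0.271, 0.207], [-0.014, -0.546, -0.838, 1.098], [0.0, 0.0, 0.0, 1.0]]
side [[-0.301, 0.432, -0.85, 1.428], [0.954, 0.125, -0.274, 0.132], [-0.012, -0.893, -0.45, 0.557], [0.0, 0.0, 0.0, 1.0]]
both.png
scene0.05.png
side0.10.png
```

View pics/scene0.05.png

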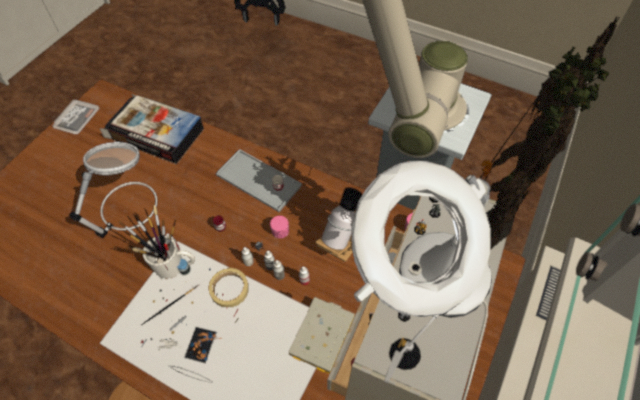

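View pics/side0.10.png

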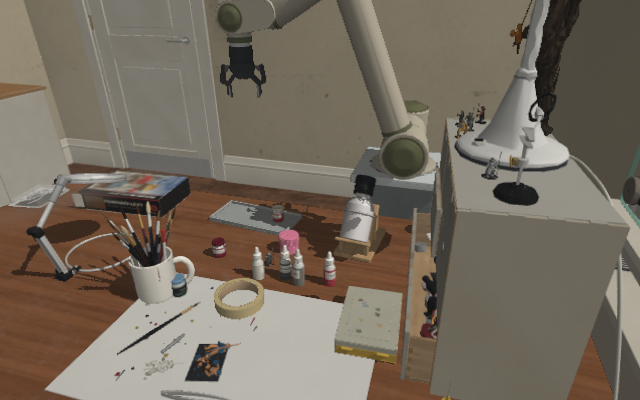

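Run:
```python
import numpy as np,cv2
s=np.load("scene.npz");d=np.load("side.npz")
a=cv2.resize(s["p"][140:265,205:375,::-1],None,fx=4.6,fy=4.6,interpolation=2)[:,:780]
cv2.imwrite("pics/c1.png",a)
b=cv2.resize(d["p"][160:285,205:395,::-1],None,fx=4.2,fy=4.2,interpolation=2);cv2.imwrite("pics/c2.png",b)
for n,z,L in(("scene",s,[(351,198),(340,228),(279,184),(235,152),(218,168),(298,188),(275,208),(280,225)]),("side",d,[(365,183),(357,220),(278,214),(232,203),(301,216),(290,240)])):
    for u,v in L: print(n,u,v,np.round(z["W"][v,u],3))
```

```text
scene 351 198 [ 0.568 -0.027  0.174]
scene 340 228 [ 0.621 -0.027  0.112]
scene 279 184 [ 0.531 -0.262  0.032]
scene 235 152 [ 0.472 -0.458 -0.001]
scene 218 168 [ 0.547 -0.469 -0.001]
scene 298 188 [ 0.5   -0.22   0.001]
scene 275 208 [ 0.593 -0.241  0.008]
scene 280 225 [ 0.65  -0.187  0.042]
side 365 183 [ 0.574 -0.028  0.165]
side 357 220 [ 0.63  -0.032  0.098]
side 278 214 [ 0.535 -0.265  0.028]
side 232 203 [ 0.469 -0.44   0.003]
side 301 216 [ 0.482 -0.22   0.001]
side 290 240 [ 0.661 -0.183  0.037]
```

View pics/c1.png

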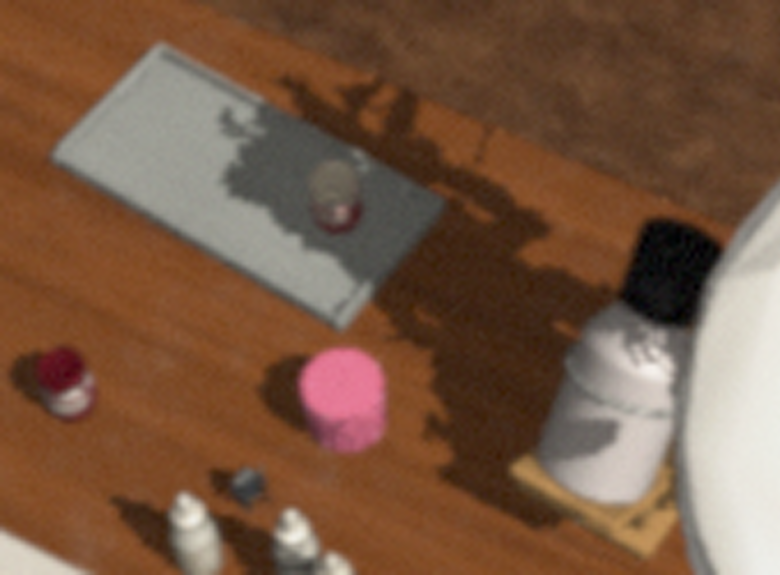

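View pics/c2.png

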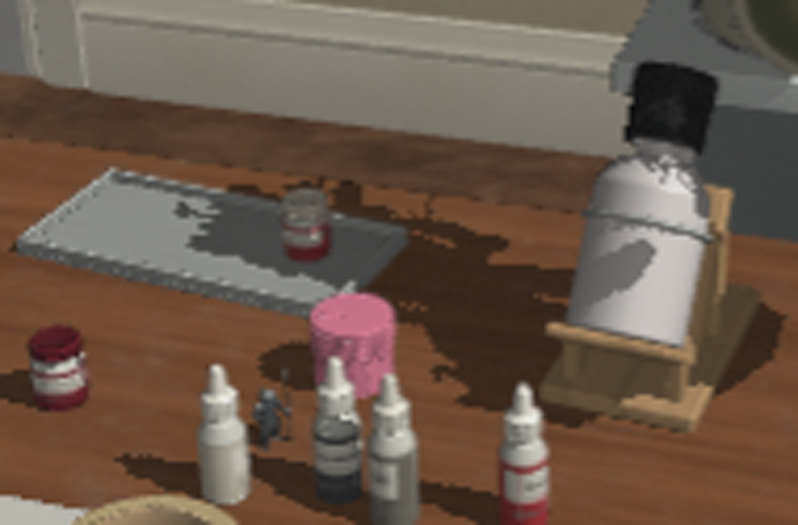

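```bash
cat > fit.py <<'E'
from h import *
from scipy.optimize import least_squares
def pts(f):
    z=np.load(f); W=z["W"]; p=z["p"].astype(int)
    r=np.linalg.norm(W-[0.585,-0.028,0.15],axis=2)
    cap=(r<0.065)&(p.max(2)<70)&(W[...,2]>0.1)
    r2=np.linalg.norm(W-[0.625,-0.028,0.09],axis=2)
    bot=(r2<0.05)&(p.min(2)>90)&(W[...,2]>0.04)
    return W[cap],W[bot]
def axis(ph,t=35): t=np.radians(t); return np.array([-np.sin(t)*np.cos(ph),-np.sin(t)*np.sin(ph),np.cos(t)])
def sdf(P,x,off):  # x: phi, origin xyz (neck foot), cylinder from y0..y1 radius r
    a=axis(x[0]); d=P-x[1:4]-off; h=d@a; r=np.linalg.norm(d-h[:,None]*a,axis=1); return h,r
def res(x,C,B,oc,ob):
    h,r=sdf(C,x,oc); out=[]
    q=np.maximum(np.abs(h-.0285)-.0215,r-.0233)      # capped cylinder
    out.append(q); h,r=sdf(B,x,ob); m=(h<-.02)
    out.append(np.where(m,r-.033,0)); return np.concatenate(out)
if __name__=="__main__":
    import sys
    for fs in (["scene.npz"],["side.npz"],["scene.npz","side.npz"]):
        C=np.vstack([pts(f)[0] for f in fs]);B=np.vstack([pts(f)[1] for f in fs])
        s=least_squares(res,[0,.61,-.028,.13],args=(C,B,0,0),loss="soft_l1",f_scale=.002)
        a=axis(s.x[0]); print(fs,len(C),len(B),np.degrees(s.x[0]),np.round(s.x[1:],4),"rms",np.sqrt(np.mean(s.fun**2)),"grip",np.round(s.x[1:]+.040*a,4))
    # tray corners
    for n,z0,L in(("scene",.012,[(240,149.8),(217,174),(300.9,184.7),(280,211)]),("side",.012,[(231.5,200),(209.5,217.5),(302,216.5)])):
        m=env.camera_model(n);T=np.array(m["T"])
        u=cv2.undistortPoints(np.array(L,float).reshape(-1,1,2),K(m),np.array(m["dist_coeffs"])).reshape(-1,2)
        R=np.c_[u,np.ones(len(u))]@T[:3,:3].T; k=(z0-T[2,3])/R[:,2]; print(n,np.round(T[:3,3]+R*k[:,None],3).tolist())
E
python3 fit.py
python3 - <<'E'
import numpy as np
for f in("scene.npz","side.npz"):
    W=np.load(f)["W"]; m=(abs(W[...,0]-.53)<.06)&(abs(W[...,1]+.262)<.06)&(W[...,2]>.018)&(W[...,2]<.06)
    P=W[m]; t=P[P[:,2]>.033]; print(len(P),P.mean(0),P.min(0),P.max(0),t.mean(0))
E
```

```text
['scene.npz'] 381 690 19.407816143953983 [ 0.6061 -0.0166  0.1527] rms 0.011423449145236103 grip [ 0.5845 -0.0242  0.1855]
['side.npz'] 361 962 18.12890221548761 [ 0.611  -0.0159  0.1455] rms 0.009917738234154377 grip [ 0.5891 -0.023   0.1783]
['scene.npz', 'side.npz'] 742 1652 13.611604068349882 [ 0.6124 -0.0187  0.1481] rms 0.01051534582693174 grip [ 0.5901 -0.0241  0.1808]
scene [[0.466, -0.441, 0.012], [0.574, -0.45, 0.012], [0.492, -0.214, 0.012], [0.597, -0.221, 0.012]]
side [[0.466, -0.441, 0.012], [0.578, -0.448, 0.012], [0.503, -0.21, 0.012]]
129 [ 0.52816676 -0.27041142  0.03685226] [ 0.50696713 -0.28688399  0.01805587] [ 0.54254242 -0.25705409  0.04705339] [ 0.52630927 -0.27220806  0.04172994]
134 [ 0.5298248  -0.27023674  0.03333737] [ 0.50779492 -0.28622017  0.01817908] [ 0.54208688 -0.25702989  0.04425921] [ 0.52730437 -0.27129185  0.04044802]
```

Run:
```python
from fit import *
for f in("scene.npz","side.npz"):
    z=np.load(f);W=z["W"];p=z["p"].astype(int)
    (u0,u1,v0,v1)=(341,361,187,212) if f[1]=="c" else (355,377,174,197)
    s=np.zeros(p.shape[:2],bool); s[v0:v1,u0:u1]=1
    C=W[s&(p.max(2)<75)&(W[...,2]>.1)&(np.linalg.norm(W-[.59,-.028,.148],axis=2)<.05)]
    (u0,u1,v0,v1)=(325,350,217,246) if f[1]=="c" else (344,368,205,240)
    s=np.zeros(p.shape[:2],bool); s[v0:v1,u0:u1]=1
    B=W[s&(np.linalg.norm(W-[.63,-.028,.09],axis=2)<.06)&(p.min(2)>60)]
    print(f,len(C),C.min(0),C.max(0),C.mean(0),len(B),B.min(0),B.max(0))
    np.savez("pt_"+f,C=C,B=B)
Z=[np.load("pt_"+f) for f in("scene.npz","side.npz")]
def res2(x,C,B):
    x=np.r_[x[:3],x[3]]; h,r=sdf(C,x,0)
    q=np.maximum(np.abs(h-.0285)-.0215,r-.0233); h,r=sdf(B,x,0); m=(h<-.025)&(h>-.095)
    return np.concatenate([q,np.where(m,r-.033,0),[(x[3]-.1153)*3]])
for S in([0],[1],[0,1]):
    C=np.vstack([Z[i]["C"] for i in S]);B=np.vstack([Z[i]["B"] for i in S])
    s=least_squares(res2,[0,.61,-.028,.1153],args=(C,B),loss="soft_l1",f_scale=.002)
    a=axis(s.x[0]); print(S,np.degrees(s.x[0]),np.round(s.x[1:],4),"med",np.median(abs(s.fun)),"grip",np.round(s.x[1:]+.040*a,4))
```

```text
scene.npz 319 [ 0.54637794 -0.05346104  0.12769397] [ 0.5874491  -0.01007702  0.18297452] [ 0.56923835 -0.02999803  0.16355313] 675 [ 0.59359755 -0.06924739  0.05158837] [ 0.65794319 -0.00527898  0.1387792 ]
side.npz 352 [ 0.54717443 -0.05541985  0.12852653] [ 0.58897822 -0.00955564  0.17941932] [ 0.57059305 -0.0300173   0.15943064] 829 [ 0.59937183 -0.06932355  0.04469213] [ 0.65916453 -0.00767108  0.12757532]
[0] -4.6257697084113705 [ 0.5729 -0.0357  0.1271] med 0.0008717763807229578 grip [ 0.55   -0.0338  0.1599]
[1] -4.620699704124887 [ 0.5725 -0.036   0.1252] med 0.000893497889108856 grip [ 0.5496 -0.0341  0.158 ]
[0, 1] -4.753633141230747 [ 0.5721 -0.0358  0.1267] med 0.000993306250778472 grip [ 0.5493 -0.0339  0.1595]
```

Run:
```python
from h import *
o=env.observe(); print(o["position"],np.round(o["tool_rot"],3).tolist(),o["q"],o["ft_force"],o["grip_width"])
for f in("scene.npz","side.npz"):
    W=np.load(f)["W"].reshape(-1,3); W=W[np.isfinite(W).all(1)]
    for y in np.arange(-.6,.5,.05):
        s=W[(abs(W[:,1]-y)<.025)&(W[:,0]>.3)&(W[:,0]<.75)&(W[:,2]>.1)]
        if len(s)>3: print(f,round(y,2),len(s),s.min(0).round(2),s.max(0).round(2))
```

```text
[ 0.16346165 -0.52488967  0.24974698] [[0.955, 0.297, -0.0], [0.297, -0.955, 0.001], [0.0, -0.001, -1.0]] [-8.50443546e+01  2.18401539e+01  7.43801038e+01  1.99532990e-03
  8.38608431e+01 -1.23351242e+01] [ 0.43194209 -1.53730654 -0.43096495] 0.08515922348238848
scene.npz -0.6 270 [ 0.68 -0.62  0.16] [ 0.75 -0.58  0.19]
scene.npz -0.55 94 [ 0.7  -0.57  0.17] [ 0.75 -0.55  0.2 ]
scene.npz -0.05 632 [ 0.53 -0.07  0.1 ] [ 0.63 -0.03  0.18]
scene.npz 0.0 553 [ 0.3  -0.02  0.1 ] [0.63 0.02 0.18]
scene.npz 0.05 111 [0.3  0.03 0.1 ] [0.31 0.06 0.17]
scene.npz 0.1 103 [0.55 0.08 0.1 ] [0.62 0.12 0.21]
scene.npz 0.15 1476 [0.58 0.13 0.19] [0.75 0.17 0.36]
scene.npz 0.2 1523 [0.59 0.18 0.32] [0.75 0.22 0.63]
scene.npz 0.25 3895 [0.47 0.23 0.32] [0.75 0.27 0.71]
scene.npz 0.3 5440 [0.47 0.28 0.32] [0.75 0.32 0.76]
side.npz -0.6 17 [ 0.68 -0.62  0.16] [ 0.74 -0.58  0.18]
side.npz -0.55 75 [ 0.7  -0.57  0.16] [ 0.75 -0.56  0.19]
side.npz -0.05 621 [ 0.55 -0.07  0.1 ] [ 0.63 -0.03  0.18]
side.npz 0.0 670 [ 0.3  -0.02  0.1 ] [0.63 0.02 0.18]
side.npz 0.05 135 [0.3  0.03 0.1 ] [0.31 0.07 0.17]
side.npz 0.1 255 [0.55 0.08 0.1 ] [0.74 0.12 0.21]
side.npz 0.15 1913 [0.54 0.13 0.11] [0.75 0.17 0.36]
side.npz 0.2 1354 [0.53 0.18 0.32] [0.75 0.22 0.54]
side.npz 0.25 2653 [0.49 0.23 0.34] [0.75 0.27 0.54]
side.npz 0.3 1903 [0.55 0.28 0.32] [0.75 0.32 0.53]
```

servo_tool:
  steps:
    - {"tx":2,"ty":3,"tz":0.5,"yaw":-3.5,"claw":8.5}
    - {"tx":2,"ty":3,"tz":0.5,"yaw":-3.5,"claw":8.5}
    - {"tx":2,"ty":3,"tz":0.5,"yaw":-3.5,"claw":8.5}
    - {"tx":2,"ty":3,"tz":0.5,"yaw":-3.5,"claw":8.5}
    - {"tx":2,"ty":3,"tz":0.5,"yaw":-3.5,"claw":8.5}
    - {"tx":2,"ty":3,"tz":0.5,"yaw":-3.5,"claw":8.5}
    - {"tx":2,"ty":3,"tz":0.5,"yaw":-3.5,"claw":8.5}
    - {"tx":2,"ty":3,"tz":0.5,"yaw":-3.5,"claw":8.5}
    - {"tx":2,"ty":3,"tz":0.5,"yaw":-3.5,"claw":8.5}
    - {"tx":2,"ty":3,"tz":0.5,"yaw":-3.5,"claw":8.5}
    - {"tx":2,"ty":3,"tz":0.5,"yaw":-3.5,"claw":8.5}
    - {"tx":2,"ty":3,"tz":0.5,"yaw":-3.5,"claw":8.5}
    - {"tx":2,"ty":3,"tz":0.5,"yaw":-3.5,"claw":8.5}
    - {"tx":2,"ty":3,"tz":0.5,"yaw":-1.5,"claw":8.5}
    - {"tx":2,"ty":3,"tz":0.5,"yaw":0,"claw":8.5}
    - {"tx":1,"ty":3,"tz":0.5,"yaw":0,"claw":8.5}
    - {"claw":8.5}

```text
invalid input at $.steps[16]: expected keys tx, ty, tz, yaw, claw
```

```bash
python3 - <<'E'
from h import *
o=env.observe(); print(o["time_s"],o["position"],np.round(o["tool_rot"],3).tolist(),o["q"])
m,p,W=grab("wrist"); print(np.round(m["T"],3).tolist())
E
ls pics|grep wrist; cp pics/wrist*.png pics/w1.png
```

```text
0.1 [ 0.16346165 -0.52488967  0.24974698] [[0.955, 0.297, -0.0], [0.297, -0.955, 0.001], [0.0, -0.001, -1.0]] [-8.50443546e+01  2.18401539e+01  7.43801038e+01  1.99532990e-03
  8.38608431e+01 -1.23351242e+01]
[[0.298, -0.921, -0.251, 0.227], [-0.955, -0.288, -0.078, -0.505], [-0.001, 0.263, -0.965, 0.373], [0.0, 0.0, 0.0, 1.0]]
wrist0.15.png
```

View pics/w1.png

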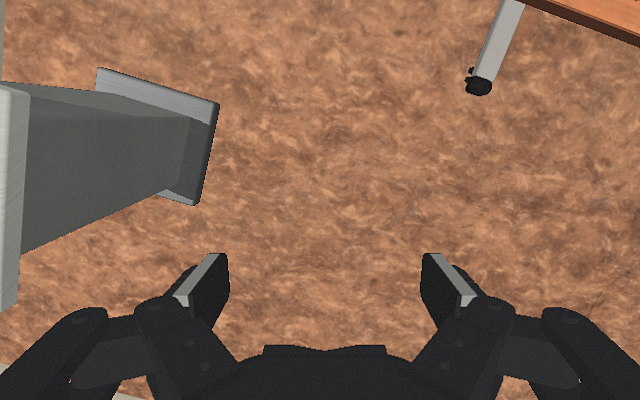

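servo_tool:
  steps:
    - {"tx":2,"ty":3,"tz":0.5,"yaw":-3.5,"claw":8.5}
    - {"tx":2,"ty":3,"tz":0.5,"yaw":-3.5,"claw":8.5}
    - {"tx":2,"ty":3,"tz":0.5,"yaw":-3.5,"claw":8.5}
    - {"tx":2,"ty":3,"tz":0.5,"yaw":-3.5,"claw":8.5}
    - {"tx":2,"ty":3,"tz":0.5,"yaw":-3.5,"claw":8.5}
    - {"tx":2,"ty":3,"tz":0.5,"yaw":-3.5,"claw":8.5}
    - {"tx":2,"ty":3,"tz":0.5,"yaw":-3.5,"claw":8.5}
    - {"tx":2,"ty":3,"tz":0.5,"yaw":-3.5,"claw":8.5}
    - {"tx":2,"ty":3,"tz":0.5,"yaw":-3.5,"claw":8.5}
    - {"tx":2,"ty":3,"tz":0.5,"yaw":-3.5,"claw":8.5}
    - {"tx":2,"ty":3,"tz":0.5,"yaw":-3.5,"claw":8.5}
    - {"tx":2,"ty":3,"tz":0.5,"yaw":-3.5,"claw":8.5}
    - {"tx":2,"ty":3,"tz":0.5,"yaw":-3.5,"claw":8.5}
    - {"tx":2,"ty":3,"tz":0.5,"yaw":-1.5,"claw":8.5}
    - {"tx":2,"ty":3,"tz":0.5,"yaw":0,"claw":8.5}
    - {"tx":1,"ty":3,"tz":0.5,"yaw":0,"claw":8.5}
    - {"tx":0,"ty":0,"tz":0,"yaw":0,"claw":8.5}

```text
time_s: 1.85
position: [0.4742, -0.0424, 0.3306]
tool_rot: [[0.871, -0.492, 0.001], [-0.492, -0.871, 0.001], [0.0, -0.001, -1.0]]
ft_force: [0.5, -1.3, -0.5]
grip_width: 0.0848
gripper_force: 0.0
```

Run:
```python
from h import *
o=env.observe(); print(o["time_s"],o["position"],np.round(o["tool_rot"],3).tolist(),o["q"],o["ft_force"])
m,p,W=grab("wrist"); print(np.round(m["T"],3).tolist()); cv2.imwrite("pics/w2.png",p[...,::-1])
```

```text
1.85 [ 0.47420938 -0.04241602  0.33058398] [[0.871, -0.492, 0.001], [-0.492, -0.871, 0.001], [0.0, -0.001, -1.0]] [-1.94199560e+01  1.14105703e+01  7.60732665e+01  4.01228207e-02
  9.24944138e+01  1.00058187e+02] [ 0.49712867 -1.34246565 -0.48074883]
[[-0.491, -0.841, -0.228, 0.532], [-0.871, 0.474, 0.129, -0.075], [0.0, 0.262, -0.965, 0.454], [0.0, 0.0, 0.0, 1.0]]
```

View pics/w2.png

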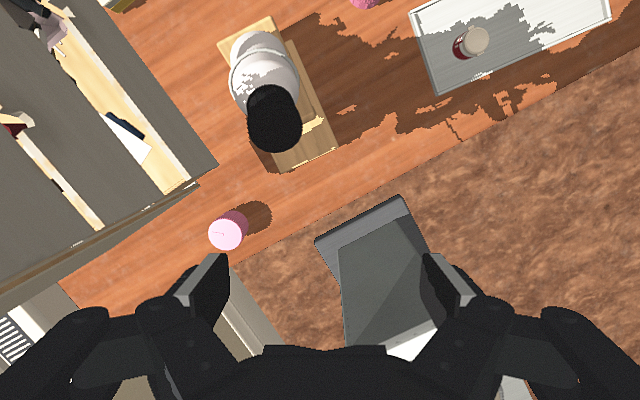

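Run:
```python
from fit import *
z=np.load("wrist.npz");W=z["W"];p=z["p"].astype(int)
near=np.linalg.norm(W-[.555,-.034,.152],axis=2)<.05
s=np.zeros(p.shape[:2],bool); s[80:156,240:306]=1
C=W[s&near&(p.max(2)<75)]; s[:]=0; s[25:100,225:300]=1
B=W[s&(p.min(2)>60)&(np.linalg.norm(W-[.61,-.034,.09],axis=2)<.07)&(W[...,2]>.05)]
print(len(C),C.min(0),C.max(0),len(B),"pink",W[228,228],"drawer",W[150,170],W[165,205])
np.savez("pt_wrist.npz",C=C,B=B)
Z=[np.load("pt_"+f) for f in("scene.npz","side.npz","wrist.npz")]
def res2(x,C,B):
    h,r=sdf(C,x,0)
    q=np.maximum(np.abs(h-.0285)-.0215,r-.0233); h,r=sdf(B,x,0); m=(h<-.025)&(h>-.095)
    return np.concatenate([q,np.where(m,r-.033,0)])
for S in([0],[1],[2],[0,1,2]):
    C=np.vstack([Z[i]["C"] for i in S]);B=np.vstack([Z[i]["B"] for i in S])
    s=least_squares(res2,[0,.58,-.034,.12],args=(C,B),loss="soft_l1",f_scale=.001)
    a=axis(s.x[0]); h,r=sdf(C,s.x,0)
    print(S,np.degrees(s.x[0]),np.round(s.x[1:],4),"med",np.median(abs(s.fun)),"top",np.percentile(h,[90,97,99]),"grip",np.round(s.x[1:]+.040*a,4))
cv2.imwrite("pics/w2c.png",cv2.resize(p[70:165,225:325].astype(np.uint8)[...,::-1]*2,None,fx=6,fy=6,interpolation=2))
# plane of the flat top
P=np.load("pt_wrist.npz")["C"]; a=axis(s.x[0]); h=(P-s.x[1:])@a; T=P[h>.047]; c=T.mean(0); u=np.linalg.svd(T-c)[2][2]; print("top plane",len(T),c,u*np.sign(u[2]), "pred a",a)
```

```text
2992 [ 0.52381539 -0.05673717  0.10784578] [ 0.58384438 -0.00998352  0.1818816 ] 4056 pink [0.46950754 0.11091881 0.0407428 ] drawer [0.58367935 0.08574364 0.10753939] [0.55508158 0.0840935  0.05238624]
[0] -4.6650827204139285 [ 0.5728 -0.0357  0.1273] med 0.0008803802130599378 top [0.04989478 0.05067951 0.05113589] grip [ 0.5499 -0.0338  0.1601]
[1] -4.663285780825141 [ 0.5716 -0.0359  0.1264] med 0.0008719732194424554 top [0.04492324 0.04776616 0.04848576] grip [ 0.5487 -0.034   0.1592]
[2] -4.929395364299763 [ 0.5705 -0.0346  0.1272] med 0.000196596304736606 top [0.05060621 0.05105254 0.05134048] grip [ 0.5476 -0.0327  0.16  ]
[0, 1, 2] -4.966842890927139 [ 0.5707 -0.0348  0.1274] med 0.0003562566824379734 top [0.05053477 0.05101152 0.05131576] grip [ 0.5478 -0.0328  0.1601]
top plane 1982 [ 0.54405082 -0.0329674   0.16960323] [-0.56245891  0.04454461  0.82562446] pred a [-0.57142264  0.04965981  0.81915204]
```

View pics/w2c.png

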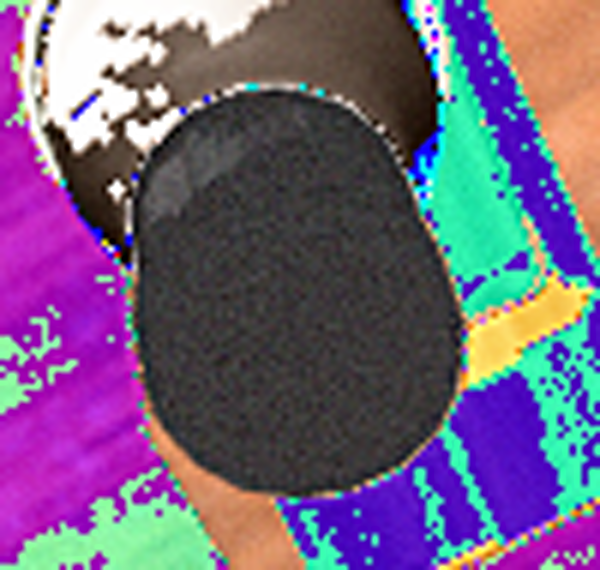

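servo_tool:
  steps:
    - {"tx":2.5,"ty":0.3,"tz":0,"yaw":0,"claw":8.5}
    - {"tx":2.5,"ty":0.3,"tz":0,"yaw":0,"claw":8.5}
    - {"tx":2.35,"ty":0.36,"tz":-2,"yaw":0,"claw":8.5}
    - {"tx":0,"ty":0,"tz":-4,"yaw":0,"claw":8.5}
    - {"tx":0,"ty":0,"tz":-4,"yaw":0,"claw":8.5}
    - {"tx":0,"ty":0,"tz":-3,"yaw":0,"claw":8.5}
    - {"tx":0,"ty":0,"tz":-2,"yaw":0,"claw":8.5}
    - {"tx":0,"ty":0,"tz":-1.5,"yaw":0,"claw":8.5}
    - {"tx":0,"ty":0,"tz":-0.5,"yaw":0,"claw":8.5}
    - {"tx":0,"ty":0,"tz":0,"yaw":0,"claw":8.5}

```text
time_s: 2.9
position: [0.5466, -0.0362, 0.1599]
tool_rot: [[0.868, -0.496, -0.001], [-0.496, -0.868, 0.0], [-0.001, 0.0, -1.0]]
ft_force: [-0.1, 0.2, 1.0]
grip_width: 0.085
gripper_force: 0.0
```

servo_tool:
  steps:
    - {"tx":0,"ty":0,"tz":0,"yaw":0,"claw":5.2}
    - {"tx":0,"ty":0,"tz":0,"yaw":0,"claw":5.2}
    - {"tx":0,"ty":0,"tz":0,"yaw":0,"claw":4.2}
    - {"tx":0,"ty":0,"tz":0,"yaw":0,"claw":4.2}
    - {"tx":0,"ty":0,"tz":0,"yaw":0,"claw":4.0}
    - {"tx":0,"ty":0,"tz":0,"yaw":0,"claw":4.0}
  newtons: 70

```text
time_s: 3.5
position: [0.5486, -0.0338, 0.1623]
tool_rot: [[0.869, -0.495, 0.006], [-0.495, -0.869, 0.003], [0.004, -0.006, -1.0]]
ft_force: [3.2, 10.7, 7.0]
grip_width: 0.0474
gripper_force: 68.7
```

servo_tool:
  steps:
    - {"tx":0.17,"ty":-0.015,"tz":-0.25,"yaw":0,"claw":4.0}
    - {"tx":0.17,"ty":-0.015,"tz":-0.25,"yaw":0,"claw":4.0}
    - {"tx":0.17,"ty":-0.015,"tz":-0.25,"yaw":0,"claw":4.0}
    - {"tx":0,"ty":0,"tz":0,"yaw":0,"claw":4.0}
    - {"tx":0,"ty":0,"tz":0,"yaw":0,"claw":4.0}

```text
time_s: 4.0
position: [0.5518, -0.0341, 0.1576]
tool_rot: [[0.869, -0.494, 0.004], [-0.494, -0.869, 0.002], [0.002, -0.003, -1.0]]
ft_force: [-15.9, 12.0, 35.7]
grip_width: 0.0472
gripper_force: 74.1
```

servo_tool:
  steps:
    - {"tx":-0.08,"ty":0.01,"tz":0.12,"yaw":0,"claw":4.0}
    - {"tx":0,"ty":0,"tz":0,"yaw":4,"claw":4.0}
    - {"tx":0,"ty":0,"tz":0,"yaw":5,"claw":4.0}
    - {"tx":0,"ty":0,"tz":0,"yaw":5,"claw":4.0}

```text
time_s: 4.4
position: [0.5509, -0.0359, 0.158]
tool_rot: [[0.964, -0.267, 0.003], [-0.267, -0.964, -0.002], [0.003, 0.001, -1.0]]
ft_force: [-15.3, -0.6, 29.3]
grip_width: 0.047
gripper_force: 67.9
```

servo_tool:
  steps:
    - {"tx":0,"ty":0,"tz":0,"yaw":5,"claw":4.0}
    - {"tx":0,"ty":0,"tz":0,"yaw":5,"claw":4.0}
    - {"tx":0,"ty":0,"tz":0,"yaw":5,"claw":4.0}
    - {"tx":0,"ty":0,"tz":0,"yaw":5,"claw":4.0}
    - {"tx":0,"ty":0,"tz":0,"yaw":5,"claw":4.0}
    - {"tx":0,"ty":0,"tz":0,"yaw":5,"claw":4.0}
    - {"tx":0,"ty":0,"tz":0,"yaw":5,"claw":4.0}
    - {"tx":0,"ty":0,"tz":0,"yaw":0,"claw":4.0}

```text
time_s: 5.2
position: [0.554, -0.0384, 0.1581]
tool_rot: [[0.943, 0.332, 0.011], [0.332, -0.943, -0.006], [0.008, 0.009, -1.0]]
ft_force: [0.2, -9.5, 17.5]
grip_width: 0.0453
gripper_force: 71.3
```

servo_tool:
  steps:
    - {"tx":0,"ty":0,"tz":0,"yaw":0,"claw":5.5}
    - {"tx":0,"ty":0,"tz":0,"yaw":0,"claw":7.5}
    - {"tx":0,"ty":0,"tz":0,"yaw":0,"claw":7.5}
    - {"tx":0,"ty":0,"tz":0,"yaw":0,"claw":7.5}

```text
time_s: 5.6
position: [0.5511, -0.0357, 0.1538]
tool_rot: [[0.944, 0.331, -0.001], [0.331, -0.944, 0.0], [-0.001, -0.0, -1.0]]
ft_force: [0.5, 0.9, 0.9]
grip_width: 0.0751
gripper_force: 0.0
```

Run:
```python
from fit import *
o=env.observe(); print(o["position"],o["ft_force"])
m,p,W=grab("wrist"); 
a=axis(np.radians(-4.97)); O=np.array([.5706,-.0347,.1273])
d=W-O; h=d@a; r=np.linalg.norm(d-h[...,None]*a,axis=2)
k=(r<.03)&(h>.03)&(h<.08)&(p.max(2)<110); print(k.sum(),np.percentile(h[k&(r<.018)],[5,50,95]))
v,u=np.where(k); print(u.min(),u.max(),v.min(),v.max())
g=cv2.cvtColor(p[v.min()-10:v.max()+10,u.min()-10:u.max()+10],cv2.COLOR_RGB2GRAY)
b=cv2.resize(np.clip(g.astype(float)*4,0,255).astype(np.uint8),None,fx=3,fy=3); hh=(h-.049)[v.min()-10:v.max()+10,u.min()-10:u.max()+10]
b2=cv2.resize(np.clip(hh*40000+80,0,255).astype(np.uint8),None,fx=3,fy=3)
o=np.hstack([b,b2]); s=min(1,790/o.shape[1],590/o.shape[0]); cv2.imwrite("pics/w3.png",cv2.resize(o,None,fx=s,fy=s))
# pointer in bottle frame
ref=np.array([1,0,0.])-a*a[0]
```

```text
[ 0.55111296 -0.03567384  0.15379567] [0.5021391  0.89163426 0.86432744]
9829 [0.04974989 0.0502528  0.05091079]
223 379 238 340<stdin>:10: RuntimeWarning: invalid value encountered in cast
```

View pics/w3.png

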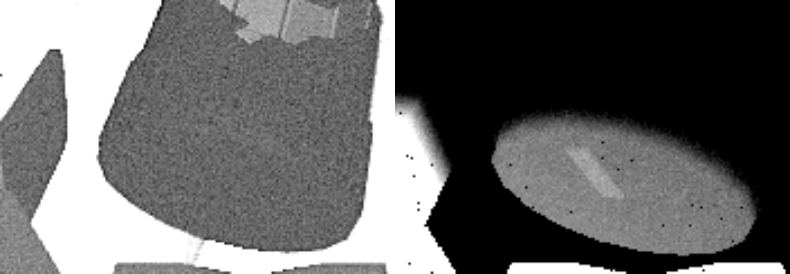

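```bash
cat > ptr.py <<'E'
from fit import *
a=axis(np.radians(-4.97)); O=np.array([.5706,-.0347,.1273])
ex=np.cross([-np.sin(np.radians(-4.97)),np.cos(np.radians(-4.97)),0],a); ey=np.cross(a,ex)
def ptr(P,R=.017,lo=.0004):
    P=P[np.isfinite(P).all(1)]; d=P-O; h=d@a; x=d@ex; y=d@ey; k=(np.hypot(x,y)<R)&(h>.045)&(h<.07)
    x,y,h=x[k],y[k],h[k]; A=np.c_[x,y,np.ones_like(x)]; w=np.ones(len(x),bool)
    for _ in range(5): c=np.linalg.lstsq(A[w],h[w],rcond=None)[0]; e=h-A@c; w=abs(e)<.0004
    q=e>.0006; q=q&(e<.003); X=np.c_[x[q],y[q]]; m=X.mean(0); u=np.linalg.svd(X-m)[2][0]; u*=np.sign(u@m) or 1
    print("top h",np.median(h),"tilt",np.degrees(c[:2]),"n",q.sum(),"mean mm",m*1e3,"angle",np.degrees(np.arctan2(u[1],u[0])),"by mean",np.degrees(np.arctan2(m[1],m[0])))
if __name__=="__main__":
    ptr(np.load("pt_wrist.npz")["C"]); ptr(np.load("wrist.npz")["W"].reshape(-1,3))
E
python3 ptr.py
```

```text
top h 0.050015896148729255 tilt [0.33894935 0.16462482] n 197 mean mm [1.05026283 0.26310394] angle 1.6129870024125816 by mean 14.063875589587573
top h 0.05025480116846691 tilt [-0.61694887  0.29492247] n 182 mean mm [7.58355198 4.39366096] angle 44.37893111967084 by mean 30.086593738199788
```

servo_tool:
  steps:
    - {"tx":-0.34,"ty":0.25,"tz":0.7,"yaw":0,"claw":8}
    - {"tx":0,"ty":0,"tz":0,"yaw":-8,"claw":8}
    - {"tx":0,"ty":0,"tz":0,"yaw":-8,"claw":8}
    - {"tx":0,"ty":0,"tz":0,"yaw":-8,"claw":8}
    - {"tx":0,"ty":0,"tz":0,"yaw":-8,"claw":8}
    - {"tx":0,"ty":0,"tz":0,"yaw":-8,"claw":8}
    - {"tx":0,"ty":0,"tz":0,"yaw":-8,"claw":8}
    - {"tx":0,"ty":0,"tz":0,"yaw":0,"claw":6}
    - {"tx":0,"ty":0,"tz":0,"yaw":0,"claw":5}
    - {"tx":0,"ty":0,"tz":0,"yaw":0,"claw":4.2}
    - {"tx":0,"ty":0,"tz":0,"yaw":0,"claw":4}
    - {"tx":0,"ty":0,"tz":0,"yaw":0,"claw":4}
    - {"tx":0,"ty":0,"tz":0,"yaw":0,"claw":4}

```text
time_s: 6.95
position: [0.5477, -0.0331, 0.1617]
tool_rot: [[0.879, -0.478, 0.0], [-0.478, -0.879, 0.0], [0.0, -0.0, -1.0]]
ft_force: [-3.4, 1.3, 4.9]
grip_width: 0.0474
gripper_force: 67.7
```

servo_tool:
  steps:
    - {"tx":0.17,"ty":-0.015,"tz":-0.25,"yaw":0,"claw":4.0}
    - {"tx":0.17,"ty":-0.015,"tz":-0.25,"yaw":0,"claw":4.0}
    - {"tx":0.1,"ty":-0.01,"tz":-0.15,"yaw":0,"claw":4.0}
    - {"tx":0,"ty":0,"tz":0,"yaw":0,"claw":4.0}

```text
time_s: 7.35
position: [0.5511, -0.0334, 0.1569]
tool_rot: [[0.879, -0.477, -0.001], [-0.477, -0.879, -0.0], [-0.001, 0.001, -1.0]]
ft_force: [-12.8, 1.8, 22.5]
grip_width: 0.0471
gripper_force: 71.8
```

servo_tool:
  steps:
    - {"tx":0,"ty":0,"tz":0,"yaw":4,"claw":4.0}
    - {"tx":0,"ty":0,"tz":0,"yaw":5,"claw":4.0}
    - {"tx":0,"ty":0,"tz":0,"yaw":5,"claw":4.0}
    - {"tx":0,"ty":0,"tz":0,"yaw":5,"claw":4.0}
    - {"tx":0,"ty":0,"tz":0,"yaw":4.5,"claw":4.0}
    - {"tx":0,"ty":0,"tz":0,"yaw":0,"claw":4.0}

```text
time_s: 7.95
position: [0.5501, -0.0369, 0.1579]
tool_rot: [[0.996, -0.087, -0.003], [-0.087, -0.996, -0.007], [-0.002, 0.008, -1.0]]
ft_force: [-24.3, -16.0, 30.6]
grip_width: 0.0473
gripper_force: 67.0
```

servo_tool:
  steps:
    - {"tx":-0.25,"ty":0.02,"tz":0.35,"yaw":0,"claw":4.0}
    - {"tx":-0.25,"ty":0.02,"tz":0.35,"yaw":0,"claw":4.0}
    - {"tx":-0.25,"ty":0.02,"tz":0.35,"yaw":0,"claw":4.0}
    - {"tx":-0.25,"ty":0.02,"tz":0.35,"yaw":0,"claw":4.0}
    - {"tx":0,"ty":0,"tz":0,"yaw":0,"claw":4.0}

```text
time_s: 8.45
position: [0.5427, -0.0354, 0.1693]
tool_rot: [[0.996, -0.089, 0.002], [-0.089, -0.996, -0.005], [0.002, 0.005, -1.0]]
ft_force: [-0.5, -11.6, 2.3]
grip_width: 0.046
gripper_force: 71.4
```

servo_tool:
  steps:
    - {"tx":-0.29,"ty":-0.1,"tz":0.41,"yaw":0,"claw":4.0}
    - {"tx":-0.29,"ty":-0.1,"tz":0.41,"yaw":0,"claw":4.0}
    - {"tx":0,"ty":0,"tz":0,"yaw":0,"claw":4.0}

```text
time_s: 8.75
position: [0.5364, -0.0352, 0.1774]
tool_rot: [[0.996, -0.089, 0.001], [-0.089, -0.996, -0.0], [0.001, 0.0, -1.0]]
ft_force: [0.1, -2.4, 1.1]
grip_width: 0.0461
gripper_force: 72.4
```

Run:
```python
from ptr import *
m,p,W=grab("wrist"); ptr(W.reshape(-1,3),.019)
h=(W-O)@a; b2=np.nan_to_num(np.clip((h-.02)*3000,0,255)).astype(np.uint8)
cv2.imwrite("pics/w4.png",np.vstack([np.clip(cv2.cvtColor(p,cv2.COLOR_RGB2GRAY)[180:].astype(int)*2,0,255).astype(np.uint8),b2[180:]]))
```

```text
top h 0.06767873426233044 tilt [-1.31436104  9.25017969] n 187 mean mm [5.09052975 1.47493934] angle 28.228510076098168 by mean 16.158512834013262
```

View pics/w4.png

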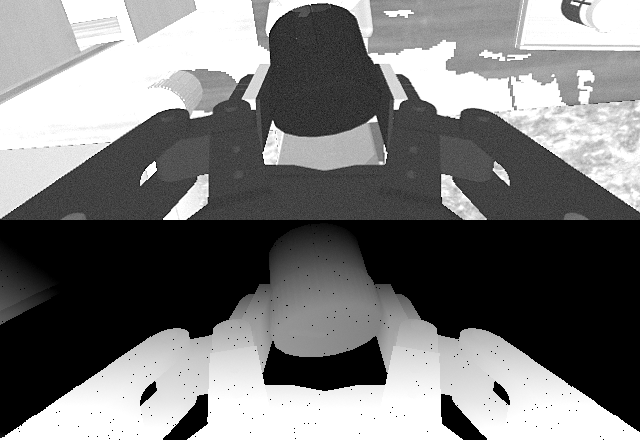

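servo_tool:
  steps:
    - {"tx":-0.29,"ty":0.02,"tz":0.41,"yaw":0,"claw":4.0}
    - {"tx":-0.29,"ty":0.03,"tz":0.41,"yaw":0,"claw":4.0}
    - {"tx":-0.57,"ty":0.05,"tz":0.82,"yaw":0,"claw":4.0}
    - {"tx":-0.57,"ty":0.05,"tz":0.82,"yaw":0,"claw":4.0}
    - {"tx":0,"ty":0,"tz":0.5,"yaw":0,"claw":4.0}
    - {"tx":0,"ty":-1,"tz":0,"yaw":0,"claw":4.0}
    - {"tx":0,"ty":-2,"tz":0,"yaw":0,"claw":4.0}
    - {"tx":0,"ty":-3,"tz":0,"yaw":0,"claw":4.0}
    - {"tx":0,"ty":-4,"tz":0,"yaw":0,"claw":4.0}
    - {"tx":0,"ty":-4,"tz":0,"yaw":0,"claw":4.0}
    - {"tx":0,"ty":-4,"tz":0,"yaw":0,"claw":4.0}
    - {"tx":0,"ty":-4,"tz":0,"yaw":0,"claw":4.0}
    - {"tx":0,"ty":-4,"tz":0,"yaw":0,"claw":4.0}
    - {"tx":0,"ty":-4,"tz":0,"yaw":0,"claw":4.0}
    - {"tx":0,"ty":-3,"tz":0,"yaw":0,"claw":4.0}
    - {"tx":0,"ty":-2,"tz":0,"yaw":0,"claw":4.0}
    - {"tx":0,"ty":-1,"tz":0,"yaw":0,"claw":4.0}
    - {"tx":0,"ty":0,"tz":0,"yaw":0,"claw":4.0}
    - {"tx":0,"ty":0,"tz":0,"yaw":0,"claw":4.0}

```text
time_s: 10.7
position: [0.5193, -0.3928, 0.2062]
tool_rot: [[0.996, -0.09, -0.0], [-0.09, -0.996, 0.001], [-0.0, -0.001, -1.0]]
ft_force: [0.7, -0.2, -0.9]
grip_width: 0.0463
gripper_force: 72.5
```

Run:
```python
from h import *
o=env.observe(); t=o["position"]; R=np.array(o["tool_rot"]); print(t,o["ft_force"])
m,p,W=grab("wrist"); v,u=np.mgrid[0:400,0:640]
s=(u>262)&(u<388)&(v>160)&(v<345)&(p.max(2)<75)
L=(W-t)@R   # tool frame
s&=(np.abs(L[...,1])<.03)&(L[...,2]<.05)&(np.abs(L[...,0])<.06)
P=L[s]; P=P[np.isfinite(P).all(1)]
from scipy.optimize import least_squares
def f(x):
    ax=np.array([x[0],x[1],-np.sqrt(max(1e-6,1-x[0]**2-x[1]**2))]); d=P-x[2:5]; h=d@ax; r=np.linalg.norm(d-h[:,None]*ax,axis=1)
    return np.maximum(np.abs(h+.0115)-.0215,r-.0233)   # centre 11.5mm below grip point
q=least_squares(f,[-.57,0,0,0,0],loss="soft_l1",f_scale=.001)
print(len(P),"cap axis (tool)",q.x[:2],"lean deg",np.degrees(np.arcsin(q.x[:2])),"grip pt in tool mm",q.x[2:]*1e3,"med",np.median(abs(q.fun)))
m,p,W=grab("side"); 
cv2.imwrite("pics/s5.png",cv2.resize(p[130:260,180:340,::-1],None,fx=4,fy=4,interpolation=2))
```

```text
[ 0.51926831 -0.39281967  0.20618277] [ 0.66233077 -0.23695374 -0.91259013]
13288 cap axis (tool) [-0.52330356  0.15302799] lean deg [-31.55410956   8.80244406] grip pt in tool mm [ 0.86943093 -0.12765235  3.20183686] med 0.00040092832430042163
```

View pics/s5.png

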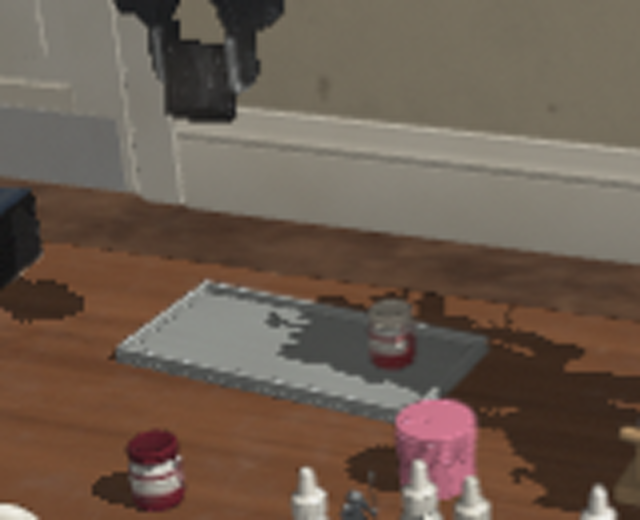

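servo_tool:
  steps:
    - {"tx":0,"ty":0,"tz":-2,"yaw":0,"claw":4.0}
    - {"tx":0,"ty":0,"tz":-3,"yaw":0,"claw":4.0}
    - {"tx":0,"ty":0,"tz":-3,"yaw":0,"claw":4.0}
    - {"tx":0,"ty":0,"tz":-3,"yaw":0,"claw":4.0}
    - {"tx":0,"ty":0,"tz":-2,"yaw":0,"claw":4.0}
    - {"tx":0,"ty":0,"tz":-1.5,"yaw":0,"claw":4.0}
    - {"tx":0,"ty":0,"tz":-0.6,"yaw":0,"claw":4.0}
    - {"tx":0,"ty":0,"tz":0,"yaw":0,"claw":4.0}
    - {"tx":0,"ty":0,"tz":0,"yaw":0,"claw":4.0}

```text
time_s: 11.7
position: [0.5197, -0.3935, 0.0564]
tool_rot: [[0.996, -0.09, 0.001], [-0.09, -0.996, -0.001], [0.001, 0.001, -1.0]]
ft_force: [-0.9, -0.0, 0.2]
grip_width: 0.0467
gripper_force: 72.5
```

servo_tool:
  steps:
    - {"tx":0,"ty":0,"tz":0,"yaw":0,"claw":4.0}
    - {"tx":0,"ty":0,"tz":-0.3,"yaw":0,"claw":4.0}
    - {"tx":0.1,"ty":0,"tz":-0.3,"yaw":0,"claw":4.0}
    - {"tx":0.2,"ty":0,"tz":-0.2,"yaw":0,"claw":4.0}
    - {"tx":0.2,"ty":0,"tz":0,"yaw":0,"claw":4.0}
  newtons: 25

```text
time_s: 12.2
position: [0.5243, -0.3934, 0.0469]
tool_rot: [[0.996, -0.091, -0.0], [-0.091, -0.996, 0.001], [-0.0, -0.0, -1.0]]
ft_force: [-0.6, -0.7, -1.6]
grip_width: 0.0459
gripper_force: 72.5
```

servo_tool:
  steps:
    - {"tx":0.1,"ty":0,"tz":-0.2,"yaw":0,"claw":4.1}
    - {"tx":0.2,"ty":0,"tz":-0.2,"yaw":0,"claw":4.1}
    - {"tx":0.2,"ty":0,"tz":-0.1,"yaw":0,"claw":4.1}
    - {"tx":0.2,"ty":0,"tz":-0.1,"yaw":0,"claw":4.1}
  newtons: 22

```text
time_s: 12.6
position: [0.5325, -0.3955, 0.0446]
tool_rot: [[0.996, -0.091, 0.004], [-0.091, -0.996, -0.006], [0.005, 0.006, -1.0]]
ft_force: [-5.0, -2.1, 19.9]
grip_width: 0.0463
gripper_force: 60.7
```

servo_tool:
  steps:
    - {"tx":0.1,"ty":0,"tz":-0.1,"yaw":0,"claw":4.4}
    - {"tx":0.2,"ty":0,"tz":-0.1,"yaw":0,"claw":4.4}
    - {"tx":0.2,"ty":0,"tz":-0.1,"yaw":0,"claw":4.4}
  newtons: 20

```text
time_s: 12.9
position: [0.5382, -0.3971, 0.0433]
tool_rot: [[0.996, -0.091, 0.007], [-0.091, -0.996, -0.011], [0.008, 0.01, -1.0]]
ft_force: [-0.3, -8.1, 25.2]
grip_width: 0.046
gripper_force: 43.7
```

Check how the cap leans now.

```bash
cat > lean.py <<'E'
from h import *
from scipy.optimize import least_squares
def lean(x0=-.5):
    o=env.observe(); t=o["position"]; R=np.array(o["tool_rot"])
    m,p,W=grab("wrist"); v,u=np.mgrid[0:400,0:640]
    L=(W-t)@R
    s=(u>255)&(u<395)&(v>150)&(v<345)&(p.max(2)<75)&(np.abs(L[...,1])<.03)&(L[...,2]<.03)&(np.abs(L[...,0])<.045)
    P=L[s]; P=P[np.isfinite(P).all(1)]
    def f(x):
        ax=np.array([x[0],x[1],-np.sqrt(max(1e-6,1-x[0]**2-x[1]**2))]); d=P-x[2:5]; h=d@ax; r=np.linalg.norm(d-h[:,None]*ax,axis=1)
        return np.maximum(np.abs(h+.0115)-.0215,r-.0233)
    q=min((least_squares(f,[a,.1,0,0,0],loss="soft_l1",f_scale=.001) for a in(-.5,-.2,0)),key=lambda q:q.cost)
    ax=np.r_[q.x[:2],-np.sqrt(1-q.x[0]**2-q.x[1]**2)]
    print(o["time_s"],t,"F",o["ft_force"],"g",o["gripper_force"],o["grip_width"],"lean",np.degrees(np.arcsin(q.x[:2])),"grip mm",q.x[2:]*1e3,"rim world",t+R@(q.x[2:]-.033*ax),"med",np.median(abs(q.fun)))
if __name__=="__main__": lean()
E
python3 lean.py
```

```text
12.9 [ 0.53821826 -0.39710632  0.04328132] F [-0.29516716 -8.0684495  25.16694294] g 43.66362090779148 0.04604054889742375 lean [-25.22900062   3.36696231] grip mm [ 1.067278   -0.23422231  1.22065546] rim world [ 0.55370635 -0.39664406  0.01237427] med 0.00047289309803674566
```

servo_tool:
  steps:
    - {"tx":0.1,"ty":0.05,"tz":-0.1,"yaw":0,"claw":4.4}
    - {"tx":0.05,"ty":0.05,"tz":-0.1,"yaw":0,"claw":4.4}
    - {"tx":0,"ty":0,"tz":-0.1,"yaw":0,"claw":4.4}
    - {"tx":0,"ty":0,"tz":0,"yaw":0,"claw":4.4}
    - {"tx":0,"ty":0,"tz":0,"yaw":0,"claw":4.4}

```text
time_s: 13.45
position: [0.5413, -0.3979, 0.0427]
tool_rot: [[0.996, -0.091, 0.013], [-0.091, -0.996, -0.016], [0.014, 0.015, -1.0]]
ft_force: [0.9, -8.3, 30.6]
grip_width: 0.0458
gripper_force: 39.4
```

```bash
python3 lean.py
```

```text
13.45 [ 0.54131875 -0.39786498  0.04266297] F [ 0.89517237 -8.28606225 30.56621817] g 39.39908066863609 0.04583495967322319 lean [-25.57718917   2.25367674] grip mm [ 1.05738491 -0.26439553  0.70377011] rim world [ 0.55708547 -0.39818482  0.01241956] med 0.00046882214646112516
```

servo_tool:
  steps:
    - {"tx":-0.1,"ty":0,"tz":0.3,"yaw":0,"claw":4.5}
    - {"tx":0,"ty":0,"tz":0,"yaw":0,"claw":4.55}
    - {"tx":0,"ty":0,"tz":0,"yaw":0,"claw":4.58}
    - {"tx":0,"ty":0,"tz":0,"yaw":0,"claw":4.6}
    - {"tx":0,"ty":0,"tz":0,"yaw":0,"claw":4.62}

```text
time_s: 14.0
position: [0.5394, -0.3956, 0.0429]
tool_rot: [[0.996, -0.091, 0.009], [-0.091, -0.996, -0.01], [0.01, 0.009, -1.0]]
ft_force: [1.8, -3.5, 19.9]
grip_width: 0.0466
gripper_force: 27.8
```

```bash
python3 lean.py
```

```text
14.0 [ 0.53937562 -0.39561287  0.04292202] F [ 1.82792683 -3.51208393 19.87468257] g 27.825891798761404 0.046610504178653846 lean [-26.95471674   2.2161318 ] grip mm [ 1.09145878 -0.2742546   0.66645729] rim world [ 0.55575958 -0.39581879  0.01300952] med 0.0004629023646012566
```

servo_tool:
  steps:
    - {"tx":0.3,"ty":0,"tz":-0.15,"yaw":0,"claw":4.62}
    - {"tx":0.3,"ty":0,"tz":-0.15,"yaw":0,"claw":4.64}
    - {"tx":0.2,"ty":0,"tz":-0.1,"yaw":0,"claw":4.64}
    - {"tx":0,"ty":0,"tz":0,"yaw":0,"claw":4.66}

```text
time_s: 14.45
position: [0.5467, -0.3944, 0.0372]
tool_rot: [[0.996, -0.091, 0.006], [-0.091, -0.996, -0.006], [0.006, 0.006, -1.0]]
ft_force: [2.3, -3.0, 12.0]
grip_width: 0.0464
gripper_force: 11.3
```

```bash
python3 lean.py
```

```text
14.45 [ 0.54665263 -0.3944205   0.03723821] F [ 2.31113945 -2.98136818 12.04751959] g 11.263198256492615 0.04640913710406702 lean [-16.19762076  -0.44546972] grip mm [ 1.43711083 -0.17618961 -3.76595559] rim world [ 0.55740105 -0.3956382   0.00938222] med 0.0004311611424016072
```

servo_tool:
  steps:
    - {"tx":0,"ty":0,"tz":0.1,"yaw":0,"claw":4.68}
    - {"tx":0,"ty":0,"tz":0.1,"yaw":0,"claw":4.7}
    - {"tx":0,"ty":0,"tz":0,"yaw":0,"claw":4.72}
    - {"tx":0,"ty":0,"tz":0,"yaw":0,"claw":4.75}
    - {"tx":0,"ty":0,"tz":0,"yaw":0,"claw":4.8}
    - {"tx":0,"ty":0,"tz":0,"yaw":0,"claw":4.85}
    - {"tx":0,"ty":0,"tz":0,"yaw":0,"claw":4.9}
    - {"tx":0,"ty":0,"tz":0,"yaw":0,"claw":5.0}
    - {"tx":0,"ty":0,"tz":0,"yaw":0,"claw":5.2}

```text
time_s: 15.4
position: [0.5447, -0.3924, 0.0363]
tool_rot: [[0.996, -0.091, -0.0], [-0.091, -0.996, 0.0], [-0.0, -0.0, -1.0]]
ft_force: [-0.0, -0.2, -0.3]
grip_width: 0.0519
gripper_force: 0.0
```

```bash
python3 lean.py
```

```text
15.4 [ 0.54474749 -0.3924274   0.03625339] F [-0.01471957 -0.23482986 -0.27669693] g 0.0 0.05187914330420337 lean [-12.22937901  -0.17605275] grip mm [ 5.51924781  0.31096685 -4.1824804 ] rim world [ 0.5571639  -0.39396919  0.00818287] med 0.00039677246667268323
```

servo_tool:
  steps:
    - {"tx":0.45,"ty":0,"tz":0.4,"yaw":0,"claw":5.2}
    - {"tx":0,"ty":0,"tz":0,"yaw":0,"claw":4.8}
    - {"tx":0,"ty":0,"tz":0,"yaw":0,"claw":4.4}
    - {"tx":0,"ty":0,"tz":0,"yaw":0,"claw":4.4}
    - {"tx":0,"ty":0,"tz":0,"yaw":0,"claw":4.4}
    - {"tx":0,"ty":0,"tz":0.3,"yaw":0,"claw":4.4}
    - {"tx":0,"ty":0,"tz":0.4,"yaw":0,"claw":4.4}
    - {"tx":-0.5,"ty":0,"tz":0,"yaw":0,"claw":4.4}
    - {"tx":-0.9,"ty":0,"tz":0,"yaw":0,"claw":4.4}
    - {"tx":-0.6,"ty":0,"tz":0,"yaw":0,"claw":4.4}
    - {"tx":0,"ty":0,"tz":0,"yaw":0,"claw":4.4}
    - {"tx":0,"ty":0,"tz":0,"yaw":0,"claw":4.4}
  newtons: 25

```text
time_s: 16.65
position: [0.5291, -0.3926, 0.0474]
tool_rot: [[0.996, -0.091, -0.0], [-0.091, -0.996, 0.0], [-0.0, -0.0, -1.0]]
ft_force: [-0.2, -0.3, -0.7]
grip_width: 0.0461
gripper_force: 25.7
```

```bash
python3 lean.py
```

```text
16.65 [ 0.5290657  -0.39258522  0.04737246] F [-0.16781171 -0.3107057  -0.73518306] g 25.678460597991943 0.04609840320652615 lean [-12.61097661  -0.15863091] grip mm [ 0.17927409 -0.16246994  0.59212578] rim world [ 0.5364254  -0.39318612  0.01457651] med 0.00048301925599249576
```

servo_tool:
  steps:
    - {"tx":0,"ty":0,"tz":-0.3,"yaw":0,"claw":4.4}
    - {"tx":0,"ty":0,"tz":-0.3,"yaw":0,"claw":4.4}
    - {"tx":0,"ty":0,"tz":-0.2,"yaw":0,"claw":4.4}
    - {"tx":0.1,"ty":0,"tz":-0.2,"yaw":0,"claw":4.4}
    - {"tx":0.1,"ty":0,"tz":-0.2,"yaw":0,"claw":4.5}
    - {"tx":0,"ty":0,"tz":0,"yaw":0,"claw":4.6}
    - {"tx":0,"ty":0,"tz":0,"yaw":0,"claw":4.65}
    - {"tx":0,"ty":0,"tz":0.1,"yaw":0,"claw":4.7}
    - {"tx":0,"ty":0,"tz":0,"yaw":0,"claw":4.75}
    - {"tx":0,"ty":0,"tz":0,"yaw":0,"claw":4.85}
    - {"tx":0,"ty":0,"tz":0,"yaw":0,"claw":5.1}
    - {"tx":0,"ty":0,"tz":0,"yaw":0,"claw":5.4}

```text
time_s: 17.9
position: [0.5312, -0.3924, 0.036]
tool_rot: [[0.996, -0.091, -0.0], [-0.091, -0.996, 0.0], [-0.0, -0.0, -1.0]]
ft_force: [0.7, -0.8, -0.1]
grip_width: 0.0538
gripper_force: 0.0
```

```bash
python3 lean.py
```

```text
17.9 [ 0.53116285 -0.39244035  0.03601806] F [ 0.66305556 -0.82504066 -0.12998091] g 0.0 0.053823801019406994 lean [0.13751684 0.02839783] grip mm [ 6.32141738 -0.18032903 -0.37961928] rim world [ 0.53738527 -0.39279973  0.00339538] med 0.00044487070649007997
```

Flat on the floor. Open fully, go up and verify.

servo_tool:
  steps:
    - {"tx":0,"ty":0,"tz":0,"yaw":0,"claw":6.5}
    - {"tx":0,"ty":0,"tz":0,"yaw":0,"claw":8}
    - {"tx":0,"ty":0,"tz":0,"yaw":0,"claw":8}
    - {"tx":0,"ty":0,"tz":1.5,"yaw":0,"claw":8}
    - {"tx":0,"ty":0,"tz":3,"yaw":0,"claw":8}
    - {"tx":0,"ty":0,"tz":4,"yaw":0,"claw":8}
    - {"tx":0,"ty":0,"tz":4,"yaw":0,"claw":8}
    - {"tx":0,"ty":0,"tz":3,"yaw":0,"claw":8}
    - {"tx":0,"ty":0,"tz":0,"yaw":0,"claw":8}

```text
time_s: 18.85
position: [0.5324, -0.3934, 0.1977]
tool_rot: [[0.996, -0.091, 0.007], [-0.091, -0.996, -0.007], [0.008, 0.007, -1.0]]
ft_force: [0.6, -0.4, 0.5]
grip_width: 0.08
gripper_force: 0.0
```

Run:
```python
from h import *
m,p,W=grab("side")
k=(p.max(2)<70)&(np.hypot(W[...,0]-.537,W[...,1]+.393)<.035)&(W[...,2]<.07)&(W[...,2]>.01)
P=W[k]; T=P[P[:,2]>.043]; print(k.sum(),P.min(0),P.max(0),T.mean(0),T[:,2].std())
q=(abs(W[...,0]-.53)<.06)&(abs(W[...,1]+.262)<.06)&(W[...,2]>.018)&(W[...,2]<.06); print("pot",W[q].mean(0))
env.close_job()
```

```text
284 [ 0.51746597 -0.41466489  0.0103499 ] [ 0.56503931 -0.36876629  0.0478443 ] [ 0.54139908 -0.39134536  0.04487127] 0.0009042942707332909
pot [ 0.52964379 -0.27038888  0.03360981]
the job is handed in; nothing more can be done
```

The safety cap is off the bottle and lies flat, open side down, in the drip tray about 12 cm from the paint pot, which has not moved; I handed the job in just under 19 s on the clock but saw no verdict.

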